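# Open the stamp case against its stop

## Robot

A 7-joint arm with a two-finger parallel gripper is mounted at the origin on the work surface. World frame = base frame: x ahead of the robot, y to its left, z up, the work surface at z = 0. Lengths are in m, angles in rad, forces in N, time in s.
With the tool pointing down it reaches from about 0.425 to 0.975 m from the base axis. Payload 16.7 kg.
Tool frame: the origin (TCP) lies midway between the tips of the shut fingers; the grasp point (between the pads) lies 19 mm behind it; z points along the fingers, y is the line along which they close (so a half turn about z gives the same grasp; the last joint's range is limited). The gripper opens to 85 mm and grips with 20 to 120 N. Pads are 22 mm wide; open, the fingers measure 114 mm over their backs; the gripper's body (76 mm by 85 mm) begins 54 mm behind the grasp point. The pads swing forward as they close: fully open they stand 13 mm farther back than shut.
Start: joints at [1.141, 0.426, 0.074, 1.606, -0.034, 1.111, -0.067], TCP at [0.186, -0.649, 0.231] pointing down, gripper open.
Joint ranges: [-2.85, 2.85], [-0.5, 2.14], [-1.23, 1.37], [0.21, 2.46], [-1.02, 4.16], [0.16, 2.05], [-2.73, 2.73]. Speed limits (rad/s): [1.89, 1.89, 2.39, 2.39, 3.01, 3.01, 3.01].

## Interface

Orientations are given as [roll, pitch, yaw] about the fixed x, y, z axes, in that order (R = Rz(yaw) Ry(pitch) Rx(roll)).
In Python, from rig import readout, optics, ticket gives the robot as it stands. The module is installed in compiled form; this text tells all that it offers.
- The arm moves only by the tool move_arm, never from a script. Its argument "series" is one flat list of numbers, 5 for each row, row after row: the finger opening in cm, from 0 to 8.54, then the shift along the world's x, y, z in cm, then the turn about the world's z in degrees. A call has 1 to 12 rows; each row is the pose to reach, as a shift and turn from the pose commanded when the call began; what a row does not reach only later rows make up. A row lasts 1/8 s, in which the tool goes at most 62.5 mm and 10.7 degrees, less where a joint would pass 70% of its speed; a pose out of reach is approached as far as the arm can. A call with a gripper value outside its range is refused whole. The fingers move at their own pace and stop on an object; "squeeze" is the grip in N (left out, the last holds). Time passes only in rows, so rows that repeat a pose let the fingers close. It gives the time, the measured TCP pose, the force, the opening and the grip force at its end, in the units of the state.
- readout.read_state(): the state, without advancing time (a new reading comes with each control period).
- optics.camera(name): name is "scene" or "side" or "wrist"; returns a dict with "color" (400x640x3 uint8, red, green, blue), "fovy" (degrees; the focal length in pixels is half the picture's height over the tangent of half this angle, whatever the lens; pixels are square), "cx", "cy" (the principal point, pixels), "eye" and "attitude" of the camera in the world. Camera axes: x right, y down, z forward; pixel columns grow to the right and rows downward; lengths in m; the calibration is good to about 2 mm. A picture is of the moment at which its call begins. There is no depth.
- ticket.close_job(): hands the job in; it is judged then, once.
The state is a dict: "t": time; "joint_pos": joint angles; "dq": joint speeds; "tau": joint torques, N m; "position": TCP position; "eef_rot": TCP orientation; "ft_force": force on the tool from outside, world axes, zero at the start; "wrist_torque": the same for the moment, N m; "opening": opening from 0.0 (shut) to 1.0 (fully open); "grasp_force": force on a finger pad.
Only numpy, scipy, OpenCV 4.12 (cv2) and the standard library are available. Lean on these libraries where they do the work, as an engineer would, in place of code of your own. Each camera call takes 0.05 s, during which the arm holds its last target. There are 200 camera calls.

## Task

Slide the steel catch on the stamp case aside, raise the lid and swing it over until it meets the adjustable stop, pressing it there with a gentle steady push of roughly 10 N for about a second so that it seats. The stop is set differently each time, so feel for it and do not ram or strain it. Leave the lid open resting against the stop, and leave the things around the case where they are.

Things in the scene. Friction and masses are not known exactly. Their poses are not given: they have to be found in the camera images.
- case: Pale wooden case fixed to the table, 185 (x) by 280 (y) by 80 mm high. Origin: centre of its underside; x points from its front to its hinge side, y along its width, z up. The front 45 mm of its top is a solid ledge that carries the catch; the other 140 mm is an open bin under the lid.
- catch (a joint): Sliding steel catch on the ledge, m: 0 = locked, its tongue lies over the lid's keeper (20 mm wide tab at the lid's front edge) and the lid cannot rise; it slides to the case's +y, to its end at 0.034; from 0.024 the lid is free. Friction 2 N, stays where left.
- catch_grip (a point): Grip point of the catch's upright steel lug: 16 (case x) by 14 (case y) mm, 34 mm tall, rising from 1 mm over the ledge. The point is on the lug's axis, 12 mm below its top and 23 mm above the ledge.
- lid (a joint): Lid hinge angle, rad: 0 = shut, grows as the lid opens, 1.57 = upright, then it leans back away from the ledge. The hinge is stiff (0.36 N m friction), so the lid stays where it is left. The stop lies somewhere between 1.80 and 2.16 rad.
- lid_panel: Lid: wooden panel 140 mm deep, 280 mm wide, 8 mm thick, about 0.35 kg. Origin: middle of the hinge axis, in the plane of the lid's inner face (under side when shut). When shut its axes are the case's; it turns about the case's +y. The panel reaches from the hinge to x = -140 mm, its outer face at z = 8 mm.
- lid_handle (a point): Middle of the round steel bar of the lid's handle: 12 mm thick, 90 mm long along the case's y on two end posts. It lies 105 mm from the hinge along the lid (35 mm from the front edge), the bar's axis 35 mm above the lid's outer face (43 mm above the inner face).
- lid_edge (a point): Middle of the lid's front edge, in the plane of its inner face, 140 mm from the hinge.
- lid_hinge (a point): Middle of the hinge axis (along the case's y), 92.5 mm behind the case's origin and 80.5 mm above its underside. It does not move with the lid.
- stay: Slotted steel stay at the +y end of the case on the hinge axis (origin on the axis, 143 mm from the case's middle), with a steel arm clamped at an unknown angle. The arm carries a short black buffer that reaches behind the lid's outer face near that end, 108 mm from the hinge; the lid meets it over the last 30 mm of its width. The buffer is on a stiff spring, about 4 N per mm. The lid is seated once it presses on the buffer with over 4 N; over 20 N strains it.
- jar: Bystander: closed jar, 64 mm wide, 85 mm tall; origin at the centre of its underside.
- disc_mid (a point): Bystander: white foam-board disc, 120 mm wide, 12 mm thick; the point is its centre.
- cup: Bystander: white cup, 72 mm wide, 90 mm tall; origin at the centre of its underside.

How it is judged:
By the outcome, as a careful person would: the job done as asked, in the order asked, and still so for the second after the job is handed in, with the robot touching nothing.
It also fails if it takes over 72 s, if anything falls off the work surface, if the arm or the gripper's body presses on something with over 40 N, if the wrist force passes 120 N, or if a joint passes its speed limit or range.

## Working session

There is one attempt and no reset: what is moved stays moved. The work goes in short steps, Python scripts to look and compute and a tool call to move; the robot and the scene stay as the last step left them, time stands still between calls to the robot, and variables do not carry over. Pictures are saved under pics/ and viewed, at most 10 in all, crops included, and the job is handed in when it is done.

Besides the shell and the picture viewer there is one more tool, called after "Call:" as a command line: name --argument value ..., lists and objects as JSON in quotes. move_arm: Moves the arm, as the interface text tells. Its arguments: {"type":"object","properties":{"series":{"type":"array"},"squeeze":{"type":"number"}},"required":["series"]}

```bash
mkdir -p pics
cat > h.py <<'E'
import numpy as np, cv2
from rig import readout, optics, ticket
from scipy.spatial.transform import Rotation as R
def snap(n,f):
    c=optics.camera(n); cv2.imwrite('pics/'+f,c['color'][:,:,::-1]); 
    return c
def info(c): print({k:np.round(c[k],4).tolist() for k in c if k!='color'})
E
python3 - <<'E'
from h import *
a=snap('scene','a.png');b=snap('side','b.png');info(a);info(b)
cv2.imwrite('pics/a.png',a['color'][:,:,::-1])
s=readout.read_state();print(s)
E
```

```text
{'fovy': 55.6782, 'cx': 321.491, 'cy': 199.4283, 'eye': [0.9378, 0.2745, 0.8152], 'attitude': [-2.6004, 0.0035, 2.173]}
{'fovy': 51.7849, 'cx': 314.5875, 'cy': 201.8391, 'eye': [0.4025, -0.7733, 0.7078], 'attitude': [-2.1972, 0.0065, -0.2118]}
{'t': 0.1, 'joint_pos': array([ 1.14151529,  0.42666892,  0.0738324 ,  1.60656488, -0.03412588,
        1.11083179, -0.06706374]), 'dq': array([ 1.03289636e-04, -6.80825569e-04,  3.80788389e-04, -2.33974469e-03,
       -4.98344576e-04, -3.89854499e-05, -7.14994352e-04]), 'tau': array([ 8.70872318e-03, -9.51526380e+01,  3.77175853e+00, -4.64402211e+01,
        1.96545379e-02,  6.60603895e-03,  6.99144175e-05]), 'position': array([ 0.18628251, -0.64837755,  0.23067072]), 'eef_rot': array([-3.14037916e+00,  5.37512358e-05,  2.79792289e-01]), 'ft_force': array([-0.32539089,  0.43867675,  0.02409579]), 'wrist_torque': array([ 0.03035776, -0.02895081,  0.01339326]), 'grasp_force': 0.0, 'opening': 1.0000044141202251}
```

View pics/a.png

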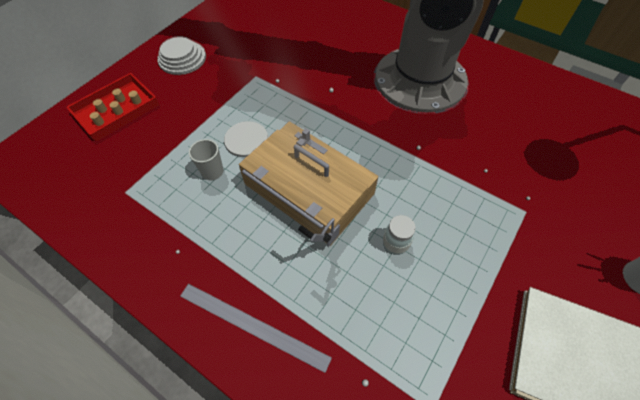

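View pics/b.png

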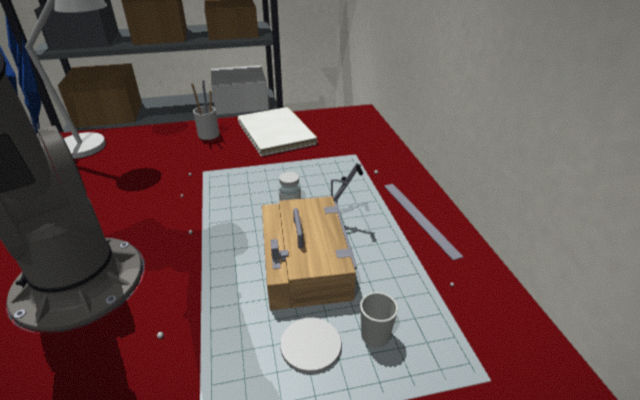

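The scene picture shows the case around (310,180), with the catch lug near (305,138), the handle at (312,160) and the stay at (325,235). The jar is at (399,235), the cup at (207,160) and the disc at (246,138). The side picture shows the same layout. I'll take enlarged crops to pick points.

Run:
```python
import cv2,numpy as np
a=cv2.imread('pics/a.png')[110:260,180:420];b=cv2.imread('pics/b.png')[150:350,240:420]
a=cv2.resize(a,None,fx=3.3,fy=3.3,interpolation=cv2.INTER_CUBIC);b=cv2.resize(b,None,fx=3,fy=3,interpolation=cv2.INTER_CUBIC)
cv2.imwrite('pics/a2.png',a);cv2.imwrite('pics/b2.png',b)
```

```text
(no output)
```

View pics/a2.png

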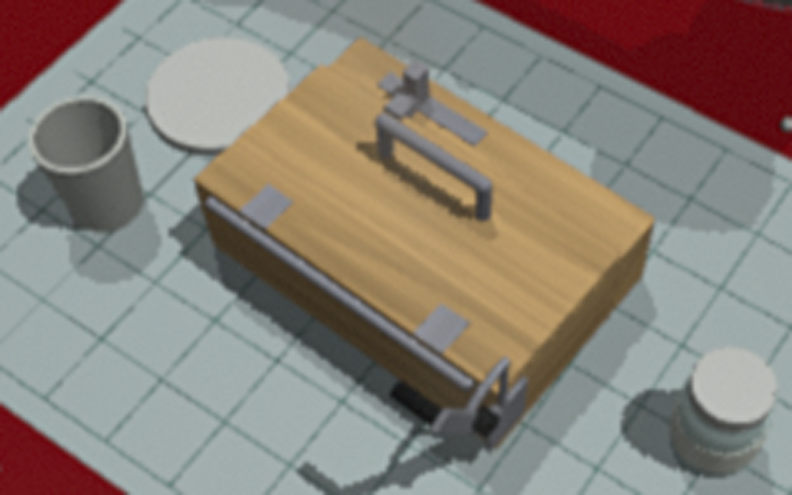

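View pics/b2.png

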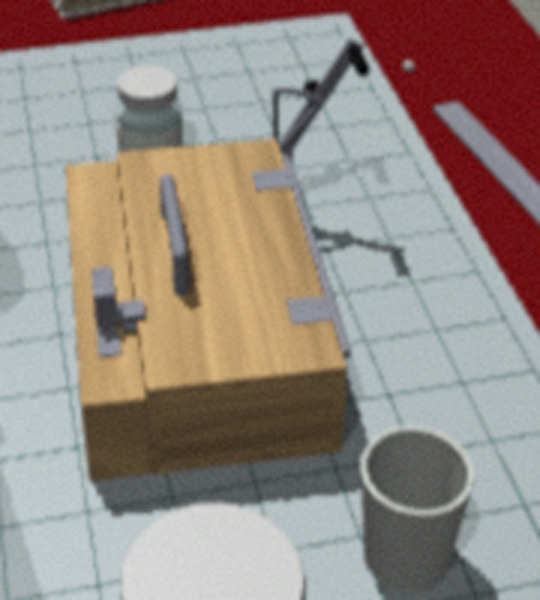

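Picked corners and points from both crops: ledge front corners, lid corners, handle ends, and lug top at a2 (416,72) and b2 (102,271). Next I fit the case pose.

```bash
cat >> h.py <<'E'
CAL={'a':(55.6782,321.491,199.4283,[0.9378,0.2745,0.8152],[-2.6004,0.0035,2.173]),
'b':(51.7849,314.5875,201.8391,[0.4025,-0.7733,0.7078],[-2.1972,0.0065,-0.2118])}
def proj(P,c):
    f,cx,cy,e,t=c; f=200/np.tan(np.radians(f)/2)
    q=(np.atleast_2d(P)-e)@R.from_euler('xyz',t).as_matrix()
    return np.c_[cx+f*q[:,0]/q[:,2],cy+f*q[:,1]/q[:,2]]
def ray(uv,c,z):
    f,cx,cy,e,t=c; f=200/np.tan(np.radians(f)/2)
    d=R.from_euler('xyz',t).as_matrix()@[(uv[0]-cx)/f,(uv[1]-cy)/f,1]; e=np.array(e)
    return e+d*(z-e[2])/d[2]
def cw(p,x):
    return np.atleast_2d(p)@R.from_euler('z',x[2]).as_matrix().T+[x[0],x[1],0]
E
python3 - <<'E'
from h import *
from scipy.optimize import least_squares
F,H=-.0925,.0925
A=[((362,40),(F,-.14,.08)),((652,222),(F,.14,.08)),((197,182),(H,-.14,.0885)),((643,275),(F,.14,0)),((382,120),(-.0125,-.043,.1295)),((487,188),(-.0125,.043,.1295))]
B=[((68,168),(F,.14,.08)),((83,402),(F,-.14,.08)),((93,480),(F,-.14,0)),((342,447),(H,-.14,0)),((346,368),(H,-.14,.0885)),((146,390),(-.0475,-.14,.0885)),((167,180),(-.0125,.043,.1295))]
ua=np.array([[180+p[0][0]/3.3,110+p[0][1]/3.3] for p in A]);ub=np.array([[240+p[0][0]/3,150+p[0][1]/3] for p in B])
pa=np.array([p[1] for p in A]);pb=np.array([p[1] for p in B])
f=lambda x:np.r_[(proj(cw(pa,x),CAL['a'])-ua).ravel(),(proj(cw(pb,x),CAL['b'])-ub).ravel()]
x0=[.55,-.1,-.2]
best=min((least_squares(f,[.55,-.1,w],loss='soft_l1') for w in np.arange(-3,3,.5)),key=lambda r:r.cost)
print(best.x,np.degrees(best.x[2]),np.round(f(best.x).reshape(-1,2),1).tolist())
x=best.x
inv=lambda P:(R.from_euler('z',-x[2]).as_matrix()@(P-[x[0],x[1],0])).round(4)
for n,uv,c in [('lugA',(180+416/3.3,110+72/3.3),'a'),('lugB',(240+102/3,150+271/3),'b')]:
    P=ray(uv,CAL[c],.115);print(n,P.round(4),inv(P))
for n,uv,c,z in [('jarA',(180+735/3.3,110+380/3.3),'a',.085),('jarB',(240+147/3,150+83/3),'b',.085),('cupA',(180+80/3.3,110+133/3.3),'a',.09),('cupB',(240+415/3,150+473/3),'b',.09),('discA',(180+218/3.3,110+93/3.3),'a',.012)]:
    P=ray(uv,CAL[c],z);print(n,P.round(3),inv(P))
for n,p in dict(handle=(-.0125,0,.1235),hinge=(.0925,0,.0805)).items(): print(n,cw(p,x).round(4))
E
```

```text
[ 0.5290741  -0.04882253 -0.07020029] -4.022180183998464 [[-0.8, -1.3], [1.3, -1.0], [-2.3, -1.0], [0.0, 0.9], [0.5, -0.5], [-2.1, -2.4], [-0.6, -2.3], [-0.3, -0.2], [-0.9, -0.5], [0.2, 0.7], [1.0, -1.5], [0.5, -1.5], [0.5, -2.2]]
lugA [ 0.4563 -0.1047  0.115 ] [-0.0687 -0.0608  0.115 ]
lugB [ 0.4547 -0.0919  0.115 ] [-0.0711 -0.0482  0.115 ]
jarA [0.532 0.205 0.085] [-0.015   0.2537  0.085 ]
jarB [0.534 0.198 0.085] [-0.0127  0.2465  0.085 ]
cupA [ 0.626 -0.288  0.09 ] [ 0.1136 -0.2319  0.09  ]
cupB [ 0.624 -0.297  0.09 ] [ 0.1119 -0.2407  0.09  ]
discA [ 0.497 -0.283  0.012] [-0.0157 -0.236   0.012 ]
handle [[ 0.5166 -0.0479  0.1235]]
hinge [[ 0.6213 -0.0553  0.0805]]
```

Case is at about (0.529, -0.049) with yaw -4°, and the lug is at about (0.456, -0.098). I'll go above the lug, with the closing axis along the case's x.

Call:
move_arm --series '[4.5,13.5,27.5,0,35,4.5,27,55,0,70,4.5,27,55,0,70,4.5,27,55,0,70,4.5,27,55,0,70,4.5,27,55,0,70,4.5,27,55,0,70,4.5,27,55,0,70,4.5,27,55,0,70,4.5,27,55,0,70,4.5,27,55,-3,70,4.5,27,55,-3,70]'

```text
t: 1.6
position: [0.4551, -0.0983, 0.1998]
eef_rot: [-3.138, -0.001, 1.503]
ft_force: [-0.6, -0.4, -1.3]
opening: 0.528
grasp_force: 0.0
```

Run:
```python
from h import *
s=readout.read_state();print(s['t'],s['position'],s['eef_rot'],s['joint_pos'].round(2),s['opening'],s['ft_force'])
c=snap('wrist','w1.png');info(c)
```

```text
1.6 [ 0.45512031 -0.0982678   0.19979186] [-3.13790551e+00 -7.68046477e-04  1.50252034e+00] [ 0.56  0.16 -0.52  2.06  0.09  0.95 -0.08] 0.5277122734369868 [-0.62345319 -0.44020521 -1.27624297]
{'fovy': 62.4039, 'cx': 321.5221, 'cy': 202.0747, 'eye': [0.46, -0.029, 0.3421], 'attitude': [2.8618, 0.0041, -0.069]}
```

View pics/w1.png

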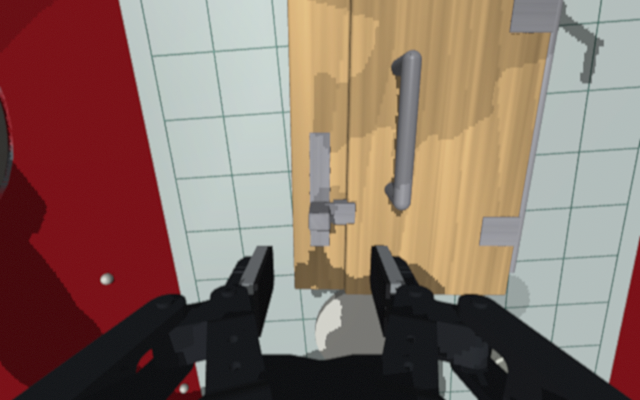

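The wrist view shows the lug top at about (319,210), the tongue at (343,212), and the handle bar running from (411,58) to (400,195). The ledge's front edge runs from about (289,20) to (294,285).

Run:
```python
from h import *
c=(62.4039,321.5221,202.0747,[0.46,-0.029,0.3421],[2.8618,0.0041,-0.069])
x=[.5291,-.0488,-.0702]
inv=lambda P:(R.from_euler('z',-x[2]).as_matrix()@(P-[x[0],x[1],0])).round(4)
for n,uv,z in [('lugtop',(319,213),.115),('h1',(411,58),.1295),('h2',(400,198),.1295),('front1',(289,20),.08),('front2',(294,285),.08),('lidcorner',(506,294),.0885)]:
    P=ray(uv,c,z);print(n,P.round(4),inv(P))
i=cv2.imread('pics/w1.png')[120:310,270:440];cv2.imwrite('pics/w1c.png',cv2.resize(i,None,fx=3,fy=3,interpolation=cv2.INTER_CUBIC))
```

```text
lugtop [ 0.4522 -0.1021  0.115 ] [-0.073  -0.0586  0.115 ]
h1 [ 0.5142 -0.0046  0.1295] [-0.018   0.0431  0.1295]
h2 [ 0.5073 -0.0906  0.1295] [-0.0188 -0.0432  0.1295]
front1 [0.4399 0.0323 0.08  ] [-0.0947  0.0746  0.08  ]
front2 [ 0.424 -0.179  0.08 ] [-0.0957 -0.1373  0.08  ]
lidcorner [ 0.6077 -0.1951  0.0885] [ 0.0886 -0.1404  0.0885]
```

View pics/w1c.png

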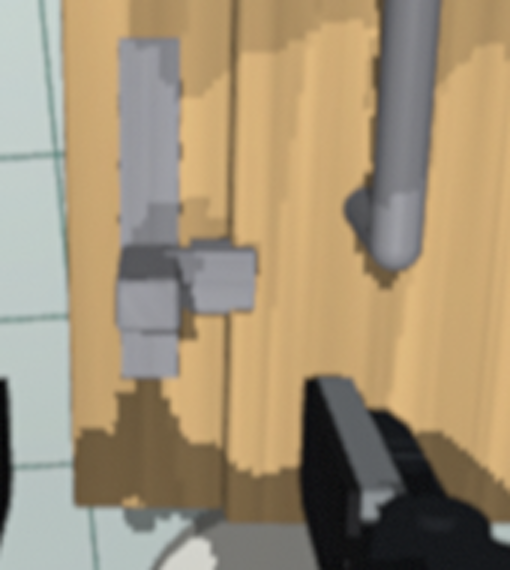

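The crop puts the lug's top face centre at (319,222), so the lug is at about (0.452, -0.108). I'll descend and grip it.

Call:
move_arm --series '[4.5,-0.3,-0.9,0,0,4.5,-0.3,-0.9,-4,0,4.5,-0.3,-0.9,-7,0,4.5,-0.3,-0.9,-9,0,4.5,-0.3,-0.9,-10,0,4.5,-0.3,-0.9,-11,0,4.5,-0.3,-0.9,-11,0,1,-0.3,-0.9,-11,0,1,-0.3,-0.9,-11,0,1,-0.3,-0.9,-11,0,1,-0.3,-0.9,-11,0,1,-0.3,-0.9,-11,0]' --squeeze 30

```text
t: 3.15
position: [0.4529, -0.1079, 0.093]
eef_rot: [-3.141, 0.001, 1.501]
ft_force: [-18.7, 2.7, 40.2]
opening: 0.182
grasp_force: 32.7
```

Call:
move_arm --series '[1,-0.1,0,0.5,0,1,-0.15,0,0.5,0]'

```text
t: 3.4
position: [0.4521, -0.1078, 0.0963]
eef_rot: [3.141, -0.0, 1.502]
ft_force: [8.2, -0.4, -17.5]
opening: 0.178
grasp_force: 32.8
```

Call:
move_arm --series '[1,0.05,0,-0.15,0,1,0.1,0.6,-0.15,0,1,0.15,1.2,-0.15,0,1,0.2,1.8,-0.15,0,1,0.23,2.4,-0.15,0,1,0.25,2.9,-0.15,0,1,0.28,3.3,-0.15,0,1,0.28,3.3,-0.15,0]'

```text
t: 4.4
position: [0.4546, -0.0754, 0.096]
eef_rot: [3.142, 0.002, 1.501]
ft_force: [-8.0, -2.5, 20.8]
opening: 0.181
grasp_force: 37.7
```

The catch slid about 32 mm. I'll release it and go to the handle bar.

Call:
move_arm --series '[4.5,0,0,0,0,4.5,0,0,0,0,4.5,0,0,0,0,4.5,0,0,4,0,4.5,0,0,7,0,4.5,3,1.4,7,0,4.5,5.6,2.7,7,0,4.5,5.6,2.7,7,0,4.5,5.6,2.7,4,0,4.5,5.6,2.7,2,0,4.5,5.6,2.7,1.3,0,4.5,5.6,2.7,1.3,0]'

```text
t: 5.9
position: [0.5104, -0.0479, 0.1078]
eef_rot: [-3.141, -0.0, 1.501]
ft_force: [-0.4, 0.1, 0.9]
opening: 0.525
grasp_force: 0.0
```

Run:
```python
from h import *
c=snap('wrist','w2.png')
s=readout.read_state();print(s['position'],s['ft_force'])
```

```text
[ 0.51072712 -0.04783725  0.10827702] [0.10071032 1.02505361 0.76549811]
```

View pics/w2.png

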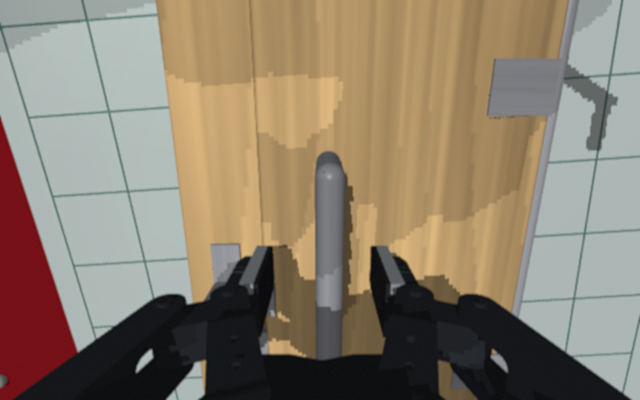

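The bar, at column 329, sits between the pads at columns 271 and 371. I'll nudge about 1.5 mm in x and grip.

Call:
move_arm --series '[4.5,0.15,0,0,0,0.5,0.15,0,0,0,0.5,0.15,0,0,0,0.5,0.15,0,0,0,0.5,0.15,0,0,0]' --squeeze 30

```text
t: 6.58
position: [0.5135, -0.0478, 0.1083]
eef_rot: [3.139, -0.0, 1.501]
ft_force: [7.0, -0.7, -2.0]
opening: 0.119
grasp_force: 30.4
```

Call:
move_arm --series '[0.5,0.2,0,0.4,0,0.5,0.5,0,0.9,0,0.5,1.0,-0.1,1.8,0,0.5,1.6,-0.1,2.6,0,0.5,2.2,-0.15,3.3,0,0.5,2.2,-0.15,3.3,0]'

```text
t: 7.32
position: [0.5332, -0.0492, 0.1416]
eef_rot: [-3.139, 0.001, 1.501]
ft_force: [-12.8, 1.3, 10.7]
opening: 0.125
grasp_force: 30.9
```

Call:
move_arm --series '[0.5,0.6,-0.05,0.8,0,0.5,1.35,-0.1,1.45,0,0.5,2.15,-0.15,2.0,0,0.5,3.05,-0.2,2.5,0,0.5,3.95,-0.3,2.95,0,0.5,4.9,-0.35,3.3,0,0.5,4.9,-0.35,3.3,0]'

```text
t: 8.2
position: [0.5844, -0.0527, 0.1754]
eef_rot: [3.14, 0.0, 1.501]
ft_force: [-3.5, -0.8, 8.6]
opening: 0.12
grasp_force: 31.5
```

Call:
move_arm --series '[0.5,0.95,-0.05,0.3,0,0.5,1.9,-0.15,0.5,0,0.5,2.9,-0.2,0.6,0,0.5,3.9,-0.25,0.6,0,0.5,4.9,-0.35,0.55,0,0.5,5.9,-0.4,0.4,0,0.5,5.9,-0.4,0.4,0]'

```text
t: 9.07
position: [0.6437, -0.0568, 0.179]
eef_rot: [3.14, -0.0, 1.501]
ft_force: [1.7, -1.2, 4.1]
opening: 0.129
grasp_force: 30.3
```

Run:
```python
from h import *
a=snap('scene','c1.png');b=snap('side','c2.png')
i=np.vstack([a['color'][60:320,150:550],b['color'][60:320,180:580]])[:,:,::-1]
cv2.imwrite('pics/c.png',cv2.resize(i,None,fx=1.15,fy=1.15,interpolation=cv2.INTER_CUBIC))
```

```text
(no output)
```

View pics/c.png

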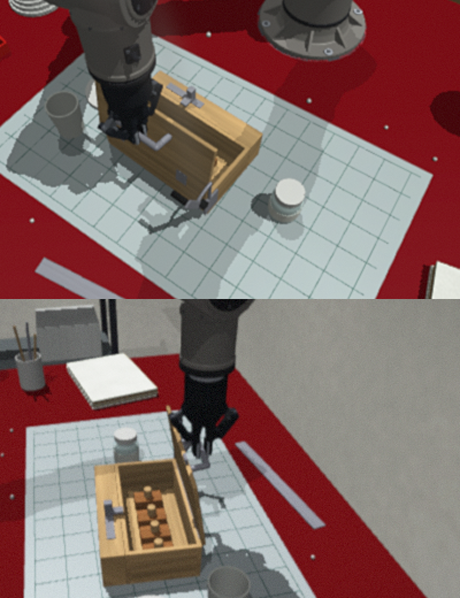

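The lid stands near 80° with the bar in the gripper, the catch is to the +y side, and the bystanders are untouched. I'll release, go up over the lid, shut the fingers and turn them so they present their narrow side.

Call:
move_arm --series '[2.4,0,0,0,0,2.4,0,0,0,0,2.4,0,0,0,0,2.4,0,0,3,0,2.4,0,0,6,0,2.4,0,0,9,0,2.4,0,0,9.5,0,0,-4,0.3,9.5,-10,0,-8.4,0.6,9.5,-20,0,-8.4,0.6,9.5,-30,0,-8.4,0.6,9.5,-40,0,-8.4,0.6,9.5,-50]'

```text
t: 10.68
position: [0.5578, -0.0508, 0.2723]
eef_rot: [-3.141, 0.001, 0.623]
ft_force: [0.2, 0.7, 0.5]
opening: -0.006
grasp_force: 0.0
```

Call:
move_arm --series '[0,0,0,0,-10,0,0,0,0,-20,0,0,0,0,-30,0,0,0,0,-40,0,0,0,0,-40,0,0,0,-4,-40,0,0,0,-7.5,-40,0,0,0,-7.5,-40]'

```text
t: 11.68
position: [0.5566, -0.0507, 0.1956]
eef_rot: [-3.141, 0.005, -0.065]
ft_force: [-0.2, -0.1, 0.8]
opening: 0.003
grasp_force: 0.0
```

Run:
```python
from h import *
a=snap('scene','d1.png');b=snap('side','d2.png')
s=readout.read_state();print(s['t'],s['position'],s['eef_rot'],s['ft_force'])
i=np.vstack([a['color'][60:320,150:550],b['color'][60:320,180:580]])[:,:,::-1]
cv2.imwrite('pics/d.png',cv2.resize(i,None,fx=1.15,fy=1.15,interpolation=cv2.INTER_CUBIC))
```

```text
11.775 [ 0.55851035 -0.05065345  0.19862872] [-3.14137404e+00 -2.42686698e-04 -6.69968151e-02] [ 0.85312007 -0.68863194  1.21758131]
```

View pics/d.png

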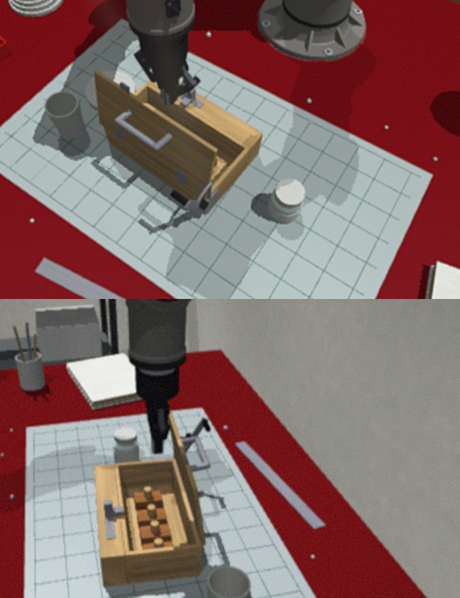

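Call:
move_arm --series '[0,1.2,-0.1,-0.5,0,0,2.0,-0.1,-0.5,0,0,2.8,-0.2,-0.5,0,0,3.6,-0.2,-0.5,0,0,4.4,-0.3,-0.5,0,0,5.2,-0.3,-0.5,0,0,6.0,-0.4,-0.5,0,0,6.0,-0.4,-0.5,0]'

```text
t: 12.78
position: [0.6188, -0.0547, 0.1926]
eef_rot: [-3.141, -0.0, -0.069]
ft_force: [-0.5, -0.1, 0.2]
opening: -0.0
grasp_force: 0.0
```

Call:
move_arm --series '[0,0.15,0,0,0,0,0.3,0,0,0,0,0.45,0,0,0,0,0.6,0,0,0,0,0.6,0,0,0]'

```text
t: 13.4
position: [0.6243, -0.0548, 0.1928]
eef_rot: [-3.142, -0.0, -0.069]
ft_force: [-2.0, -0.4, -0.9]
opening: 0.001
grasp_force: 1.0
```

Call:
move_arm --series '[0,0.1,0,0,0,0,0.2,0,0,0,0,0.3,0,-0.1,0,0,0.4,0,-0.1,0]'

```text
t: 13.9
position: [0.6285, -0.0547, 0.192]
eef_rot: [-3.142, -0.001, -0.069]
ft_force: [-3.3, -0.9, 0.8]
opening: 0.002
grasp_force: 1.3
```

Call:
move_arm --series '[0,0.1,0,0,0,0,0.2,0,0,0,0,0.3,0,0,0,0,0.3,0,0,0]'

```text
t: 14.4
position: [0.6312, -0.0547, 0.1917]
eef_rot: [-3.142, 0.0, -0.069]
ft_force: [-2.6, -0.9, -0.9]
opening: 0.001
grasp_force: 1.0
```

Call:
move_arm --series '[0,0.1,0,0,0,0,0.2,0,-0.1,0,0,0.3,0,-0.1,0,0,0.3,0,-0.1,0]'

```text
t: 14.9
position: [0.6344, -0.0547, 0.1909]
eef_rot: [-3.141, -0.0, -0.069]
ft_force: [-2.2, -0.7, 0.8]
opening: -0.003
grasp_force: 0.7
```

Call:
move_arm --series '[0,0.1,0,0,0,0,0.2,0,-0.1,0,0,0.3,0,-0.1,0,0,0.3,0,-0.1,0]'

```text
t: 15.4
position: [0.6373, -0.0547, 0.1898]
eef_rot: [-3.141, -0.0, -0.069]
ft_force: [-1.2, -1.0, 1.2]
opening: 0.001
grasp_force: 0.7
```

Call:
move_arm --series '[0,0.1,0,0,0,0,0.2,0,-0.1,0,0,0.3,0,-0.1,0,0,0.3,0,-0.1,0]'

```text
t: 15.9
position: [0.6402, -0.0547, 0.1887]
eef_rot: [-3.142, -0.0, -0.069]
ft_force: [-1.9, -1.1, 0.3]
opening: -0.005
grasp_force: 0.7
```

Call:
move_arm --series '[0,0.1,0,0,0,0,0.2,0,-0.1,0,0,0.3,0,-0.1,0,0,0.3,0,-0.1,0]'

```text
t: 16.4
position: [0.6433, -0.0547, 0.1877]
eef_rot: [-3.142, -0.0, -0.069]
ft_force: [-2.1, -0.9, 0.2]
opening: -0.001
grasp_force: 0.7
```

Call:
move_arm --series '[0,0.1,0,0,0,0,0.2,0,-0.1,0,0,0.3,0,-0.1,0,0,0.3,0,-0.1,0]'

```text
t: 16.9
position: [0.6463, -0.0547, 0.1867]
eef_rot: [-3.141, -0.0, -0.069]
ft_force: [-1.4, -1.3, 0.2]
opening: 0.003
grasp_force: 0.7
```

Call:
move_arm --series '[0,0.1,0,0,0,0,0.2,0,-0.1,0,0,0.3,0,-0.1,0,0,0.3,0,-0.1,0]'

```text
t: 17.4
position: [0.6493, -0.0547, 0.1858]
eef_rot: [-3.142, -0.0, -0.069]
ft_force: [-0.7, -0.7, 0.2]
opening: -0.0
grasp_force: 0.7
```

Call:
move_arm --series '[0,0.1,0,0,0,0,0.2,0,-0.1,0,0,0.3,0,-0.1,0,0,0.3,0,-0.1,0]'

```text
t: 17.9
position: [0.6522, -0.0547, 0.1847]
eef_rot: [-3.142, 0.0, -0.069]
ft_force: [-1.4, -0.5, 0.3]
opening: -0.001
grasp_force: 0.7
```

Call:
move_arm --series '[0,0.1,0,0,0,0,0.2,0,-0.1,0,0,0.3,0,-0.1,0,0,0.3,0,-0.1,0]'

```text
t: 18.4
position: [0.6553, -0.0547, 0.1837]
eef_rot: [-3.142, -0.0, -0.069]
ft_force: [-1.5, -0.3, -0.7]
opening: 0.001
grasp_force: 0.7
```

Call:
move_arm --series '[0,0.1,0,0,0,0,0.2,0,-0.1,0,0,0.3,0,-0.1,0,0,0.3,0,-0.1,0]'

```text
t: 18.9
position: [0.6583, -0.0547, 0.1827]
eef_rot: [-3.142, -0.0, -0.069]
ft_force: [-2.0, -0.4, -0.5]
opening: -0.001
grasp_force: 0.7
```

Call:
move_arm --series '[0,0.1,0,0,0,0,0.2,0,-0.1,0,0,0.3,0,-0.1,0,0,0.3,0,-0.1,0]'

```text
t: 19.4
position: [0.6613, -0.0547, 0.1817]
eef_rot: [-3.142, -0.0, -0.069]
ft_force: [-1.1, -0.8, 0.4]
opening: 0.003
grasp_force: 0.6
```

Call:
move_arm --series '[0,0.1,0,0,0,0,0.2,0,-0.1,0,0,0.3,0,-0.1,0,0,0.3,0,-0.1,0]'

```text
t: 19.9
position: [0.6642, -0.0547, 0.1807]
eef_rot: [-3.142, 0.0, -0.069]
ft_force: [-1.7, -0.0, -1.1]
opening: 0.004
grasp_force: 0.6
```

Call:
move_arm --series '[0,0.1,0,0,0,0,0.2,0,-0.1,0,0,0.3,0,-0.1,0,0,0.3,0,-0.1,0]'

```text
t: 20.4
position: [0.667, -0.0548, 0.1797]
eef_rot: [3.142, 0.0, -0.069]
ft_force: [-2.9, -1.1, -0.1]
opening: -0.002
grasp_force: 1.4
```

Call:
move_arm --series '[0,0.1,0,0,0,0,0.15,0,-0.05,0,0,0.15,0,-0.05,0]'

```text
t: 20.78
position: [0.6682, -0.0548, 0.1791]
eef_rot: [3.141, 0.001, -0.069]
ft_force: [-5.7, -0.6, 1.9]
opening: -0.003
grasp_force: 2.9
```

Contact with the stop: force is rising. I'll increase it gently.

Call:
move_arm --series '[0,0.05,0,0,0,0,0.1,0,-0.05,0,0,0.1,0,-0.05,0]'

```text
t: 21.15
position: [0.669, -0.0549, 0.1786]
eef_rot: [3.141, 0.002, -0.069]
ft_force: [-8.9, -0.9, 3.6]
opening: 0.0
grasp_force: 4.1
```

Total is about 9.6 N. I'll nudge slightly and hold for about a second.

Call:
move_arm --series '[0,0.03,0,0,0,0,0.03,0,0,0,0,0.03,0,0,0,0,0.03,0,0,0,0,0.03,0,0,0,0,0.03,0,0,0,0,0.03,0,0,0,0,0.03,0,0,0,0,0.03,0,0,0,0,0.03,0,0,0]'

```text
t: 22.4
position: [0.6691, -0.0549, 0.1786]
eef_rot: [3.141, 0.002, -0.069]
ft_force: [-8.9, -0.6, 3.2]
opening: 0.0
grasp_force: 4.6
```

Call:
move_arm --series '[0,-0.1,0,0,0,0,-0.2,0,0,0,0,-0.4,0,0.1,0,0,-0.7,0,0.2,0,0,-1.5,0.1,0.5,0,0,-3,0.2,1,0,0,-6,0.4,3,0,0,-10,0.7,7,0,0,-12,0.8,10,0,0,-12,0.8,10,0]'

```text
t: 23.65
position: [0.5493, -0.0467, 0.2818]
eef_rot: [3.141, -0.005, -0.07]
ft_force: [0.4, -0.3, 0.3]
opening: 0.003
grasp_force: 0.0
```

Run:
```python
from h import *
a=snap('scene','e1.png');b=snap('side','e2.png')
s=readout.read_state();print(s['t'],s['position'],s['ft_force'])
i=np.vstack([a['color'][60:320,150:550],b['color'][60:320,180:580]])[:,:,::-1]
cv2.imwrite('pics/e.png',cv2.resize(i,None,fx=1.15,fy=1.15,interpolation=cv2.INTER_CUBIC))
```

```text
23.75 [ 0.54958629 -0.04680781  0.27908618] [ 0.5559374  -0.60108435 -0.67359578]
```

View pics/e.png

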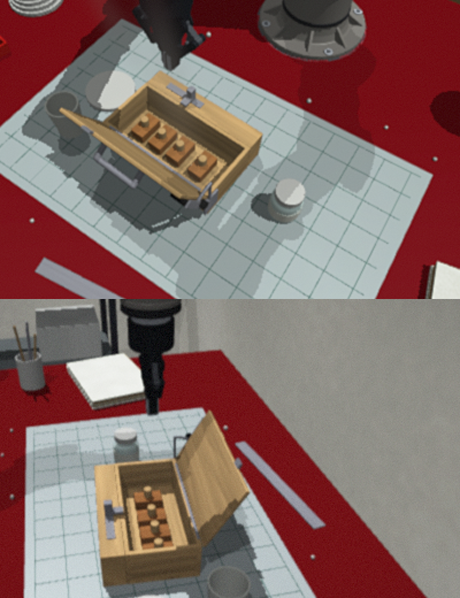

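The lid is leaning back against the stop, the bystanders have not moved, and the arm is clear.

```bash
python3 -c "
from rig import ticket
print(ticket.close_job())"
```

```text
the job is handed in; nothing more can be done
None
```

The catch was slid aside and the lid swung open against the stop, pressed at about 9.5 N for just over a second and left resting there; the jar, disc and cup stayed put, and the job was handed in at about 24 s, with one wrist-force peak of about 40 N when the fingertips met the ledge or catch plate while gripping the catch.

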